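# Spring check of a tilting mirror mount

### The arm

A 6-joint arm with a two-finger parallel gripper is mounted at the origin on a cart in front of the work surface, level with it; the furniture and walls round the work are solid. World frame = base frame: x ahead of the robot, y to its left, z up, the work surface at z = 0. Lengths are in m, angles in degrees, forces in N, time in s.
With the tool pointing down it reaches from about 0.4 to 0.825 m from the base axis. Payload 7 kg.
Tool frame: the origin (TCP) lies midway between the tips of the shut fingers; the grasp point (between the pads) lies 19 mm behind it (ctrl.hold_point_z is the distance from the TCP to the grasp point, in m); z points along the fingers, y is the line along which they close (so a half turn about z gives the same grasp; the last joint's range is limited). The gripper opens to 88 mm and grips with 3 to 60 N. Pads are 19 mm wide; open, the fingers measure 130 mm over their backs; the gripper's body (78 mm by 193 mm) begins 47 mm behind the grasp point.
Start: joints at [-53.795, 20.546, 0.682, 0, -70.136, -16.507], TCP at [0.227, -0.635, 0.227] pointing down, gripper open.
Joint ranges: [-176.03, 176.03], [-82.01, 121.73], [-58.28, 71.71], [-173.87, 95.51], [-174.79, -0.11], [-173.66, 173.66]. Speed limits (degrees/s): [136.94, 136.94, 172.46, 180, 180, 180].

### API

Orientations are given as [roll, pitch, yaw] about the fixed x, y, z axes, in that order (R = Rz(yaw) Ry(pitch) Rx(roll)).
In Python, from plant import ctrl gives the robot as it stands.
- The arm moves only by the tool apply_moves, never from a script. Its argument "deltas" is a list of rows, each an object with "fingers": the finger opening in mm, from 0 to 87.6; "delta_pos": the shift along the tool's x, y, z in mm, a list of three; "angular": the turn, a rotation vector about the tool's x, y, z in degrees, a list of three. A call has 1 to 10 rows; each row is the pose to reach, as a shift and turn from the pose commanded when the call began, along the tool's axes at that moment; what a row does not reach only later rows make up. A row lasts 1/10 s, in which the tool goes at most 50 mm and 8.59 degrees, less where a joint would pass 70% of its speed; a pose out of reach is approached as far as the arm can. A call with a gripper value outside its range is refused whole. The fingers move at their own pace and stop on an object; the grip force is fixed at half the most. Time passes only in rows, so rows that repeat a pose let the fingers close. It gives the time, the measured TCP pose, the force, the opening and the grip force at its end, in the units of the state.
- ctrl.get_obs(): the state, without advancing time (a new reading comes with each control period).
- ctrl.snapshot(name): name is "scene" or "top" or "wrist"; returns the picture (384x512x3 uint8, red, green, blue); there is no depth.
- ctrl.camera_params(name): a dict with "fx", "fy", "cx", "cy" (pixels), "cam_to_world" (4x4, takes a point from camera to world coordinates); the wrist camera has in their place "mount" (4x4, takes a point from camera to tool coordinates, whose origin is the TCP and whose axes are the flange's). Camera axes: x right, y up, looking along -z (the intrinsics and any distortion apply to the point x, -y, -z); pixel columns grow to the right and rows downward; lengths in m; the calibration is good to about 2 mm. A picture is of the moment at which its call begins: read the wrist's pose just before it. camera_params takes no time and is no camera call.
- ctrl.close_job(): hands the job in; it is judged then, once.
The state is a dict: "clock": time; "joint_pos": joint angles; "qvel": joint speeds; "tau": joint torques, N m; "tool_pos": TCP position; "orientation": TCP orientation; "force": force on the tool from outside, world axes, zero at the start; "moment": the same for the moment, N m; "opening": finger opening in m; "gripper_force": force on a finger pad.
Only numpy, scipy, OpenCV 4.12 (cv2) and the standard library are available. Lean on these libraries where they do the work, as an engineer would, in place of code of your own. Each camera call takes 0.05 s, during which the arm holds its last target. There are 200 camera calls.

### The job

Check both springs of the tilting mirror mount with a fingertip, one corner at a time. Press the blue corner pad straight down until its pointer stands on the red mark of its scale, not past it, keep it there for a second, then let go so that the plate springs fully back; after that do the same with the yellow corner pad and its own red mark. Only press: do not grasp, lift or shift the mount, and leave the vial, the bottle and the slide box beside it where they are.

Things in the scene. Friction and masses are not known exactly. Their poses are not given: they have to be found in the camera images.
- mount: Mirror mount, loose on rubber feet, about 0.9 kg: dark base (150 mm diamond, cross bar 310 mm along y, 15 mm high), silver 118 mm square tilt plate set as a diamond with a round mirror, top 53.5 mm up. Origin: centre of the base on the worktop; x points away from the robot (turned up to 0.4 rad) to the pivot corner, y left. Pads push back 1.5 N at first touch, 9 N at 16 mm travel
- pad_a (a point): Centre of the top face of the blue pad, a round button 20 mm across and 4.5 mm tall on the right corner of the plate; the place to press. At rest 58 mm above the worktop, at mount y = -70 mm, x = 0. Pressing it straight down tilts only this corner.
- pad_b (a point): Centre of the top face of the yellow pad, a round button 20 mm across and 4.5 mm tall on the left corner of the plate; the place to press. At rest 58 mm above the worktop, at mount y = +70 mm, x = 0. Pressing it straight down tilts only this corner.
- tip_a (a point): Tip of the thin black pointer (2 mm thick) that sticks out sideways from the blue corner and sweeps down in front of its scale, at mount y = -135 mm; 50 mm above the worktop at rest. It sinks 1.46 mm per 1 mm that the blue pad is pressed down (and rises about 0.46 mm per 1 mm on the other pad).
- tip_b (a point): Tip of the thin black pointer (2 mm thick) that sticks out sideways from the yellow corner and sweeps down in front of its scale, at mount y = +135 mm; 50 mm above the worktop at rest. It sinks 1.46 mm per 1 mm that the yellow pad is pressed down (and rises about 0.46 mm per 1 mm on the other pad).
- band_a (a point): Centre height of the red mark (band 22 mm wide, 8 mm tall) on the white upright scale beside the blue corner; the scale faces mount -x, its top is 71 mm up. The point lies straight below the resting pointer tip, 12 to 24 mm lower, clamped, different each run. The pointer is on the mark when its tip is at this height.
- band_b (a point): Centre height of the red mark (band 22 mm wide, 8 mm tall) on the white upright scale beside the yellow corner; the scale faces mount -x, its top is 71 mm up. The point lies straight below the resting pointer tip, 12 to 24 mm lower, clamped, different each run. The pointer is on the mark when its tip is at this height.
- tilt_a (a joint): Tilt of the plate at the blue corner: 0 at rest (held up by its spring against a stop), growing as the blue pad goes down, by 0.01 rad per 1 mm; mechanical end at 0.22. Springs back to 0 when let go.
- tilt_b (a joint): Tilt of the plate at the yellow corner: 0 at rest (held up by its spring against a stop), growing as the yellow pad goes down, by 0.01 rad per 1 mm; mechanical end at 0.22. Springs back to 0 when let go.
- vial: Screw-cap vial with red cap, 27 mm across, 60 mm tall, standing loose behind the mount on its right; origin under its centre. Leave alone.
- bottle: Small amber bottle with white cap, 34 mm across, 72 mm tall, standing loose behind the mount on its left; origin under its centre. Leave alone.
- slides: Closed tan slide box, 40x98x31 mm, lying loose to the left of the mount; origin under its centre. Leave alone.

How it is judged (in metres and radians):
On the way, in this order (a step that is already met when the one before it is completed fails the run):
1. the blue pad is pressed until its pointer stands on its red mark (within 5 mm), the yellow corner not pressed, and kept there (z of tip_a in the frame of band_a between -0.005 and 0.005 m and value of joint tilt_b below 0.03 rad), for 0.7 s.
2. the blue corner is let go and has sprung back (value of joint each of tilt_a, tilt_b below 0.015 rad), for 0.2 s.
3. the yellow pad is pressed until its pointer stands on its red mark (within 5 mm), the blue corner not pressed, and kept there (z of tip_b in the frame of band_b between -0.005 and 0.005 m and value of joint tilt_a below 0.03 rad), for 0.7 s.
At the end, for the whole second after the job is handed in: Both corners have sprung back (tilt under 0.015 rad), the mount is at rest within 15 mm of where it stood, and vial, bottle and slide box are within 15 mm of where they stood (all of step 2 and distance of each of mount, vial, bottle, slides from where it was at the start of the episode below 0.015 m and linear speed of mount below 0.02 m/s); the robot touches nothing.
It fails at once if a pointer is driven past its red mark (more than 7.5 mm below its centre) (z of tip_a in the frame of band_a below -0.0075 m or z of tip_b in the frame of band_b below -0.0075 m).
It fails at once if the mount is lifted, tipped or shifted (5 mm up, 0.08 rad, 20 mm) (height (world z) of mount above 0.005 m or angle between mount's own z axis and vertical above 0.08 rad or distance of mount from where it was at the start of the episode above 0.02 m).
It fails at once if the vial, bottle or slide box is lifted, knocked over or moved by more than 15 mm (distance of any of vial, bottle, slides from where it was at the start of the episode above 0.015 m or angle between any of vial, bottle, slides's own z axis and vertical above 0.3 rad).
It also fails if it takes over 51 s, if anything falls off the work surface, if the arm or the gripper's body presses on something with over 40 N, if the wrist force passes 120 N, or if a joint passes its speed limit or range.

## Working session

There is one attempt and no reset: what is moved stays moved. The work goes in short steps, Python scripts to look and compute and a tool call to move; the robot and the scene stay as the last step left them, time stands still between calls to the robot, and variables do not carry over. Pictures are saved under pics/ and viewed, at most 10 in all, crops included, and the job is handed in when it is done.

Besides the shell and the picture viewer there is one more tool, called after "Request:" as a command line: name --argument value ..., lists and objects as JSON in quotes. apply_moves: Moves the arm, as the interface text tells. Its arguments: {"type":"object","properties":{"deltas":{"type":"array"}},"required":["deltas"]}

```bash
mkdir -p pics; ls
python3 - <<'E'
from plant import ctrl
import cv2,numpy as np
o=ctrl.get_obs();print(o)
ims=[]
for n in("scene","top"):
    p=ctrl.camera_params(n);print(n,p)
    im=ctrl.snapshot(n);cv2.imwrite(f"pics/{n}0.png",cv2.resize(im[:,:,::-1],None,fx=1.56,fy=1.56,interpolation=cv2.INTER_CUBIC)); np.save(f"pics/{n}0.npy",im)
print(ctrl.camera_params("wrist"))
E
```

```text
pics
{'clock': 0.0, 'joint_pos': array([-5.37960819e+01,  2.05924094e+01,  6.35485719e-01, -1.97478728e-02,
       -7.01351651e+01, -1.65070842e+01]), 'qvel': array([-0.02203495,  0.0048669 , -0.07488759, -0.07037827,  0.02241999,
       -0.01655374]), 'tau': array([ 1.57056500e-03, -5.82719922e+01,  2.93049037e+01,  6.99721187e+00,
        6.69759684e-03, -1.57079594e-04]), 'tool_pos': array([ 0.22732605, -0.63507064,  0.22562586]), 'orientation': array([ 1.79906432e+02, -8.36887979e-03, -1.60309885e+02]), 'force': array([ 0.02027417, -0.18483819, -0.76395704]), 'moment': array([-0.03172763,  0.03913236, -0.01175778]), 'gripper_force': 0.0, 'opening': 0.08743991627561473}
scene {'fx': 474.21095826935374, 'fy': 474.21095826935374, 'cx': 258.08088788309516, 'cy': 191.5211486565149, 'cam_to_world': array([[-0.7806322 ,  0.47433141, -0.40696815,  0.08939509],
       [-0.62486479, -0.60540457,  0.49298002,  0.61788785],
       [-0.01254447,  0.63913615,  0.7689913 ,  0.93124529],
       [ 0.        ,  0.        ,  0.        ,  1.        ]])}
top {'fx': 470.92910593099566, 'fy': 470.92910
[... 171 characters left out ...]
-9.99638588e-01, -2.68708655e-02,  8.06381014e-04,
         4.64761104e-02],
       [-2.65348377e-03,  1.28474473e-01,  9.91709266e-01,
         1.07394331e+00],
       [ 0.00000000e+00,  0.00000000e+00,  0.00000000e+00,
         1.00000000e+00]])}
{'fx': 316.5079518737888, 'fy': 316.5079518737888, 'cx': 250.4945408935215, 'cy': 193.2967029681639, 'mount': array([[ 1.45721055e-04,  9.61057323e-01,  2.76349057e-01,
         7.38417177e-02],
       [ 9.99999946e-01, -5.82426582e-05, -3.24757808e-04,
         7.51709877e-04],
       [-2.96015566e-04,  2.76349089e-01, -9.61057279e-01,
        -1.57859784e-01],
       [ 0.00000000e+00,  0.00000000e+00,  0.00000000e+00,
         1.00000000e+00]])}
```

View pics/scene0.png

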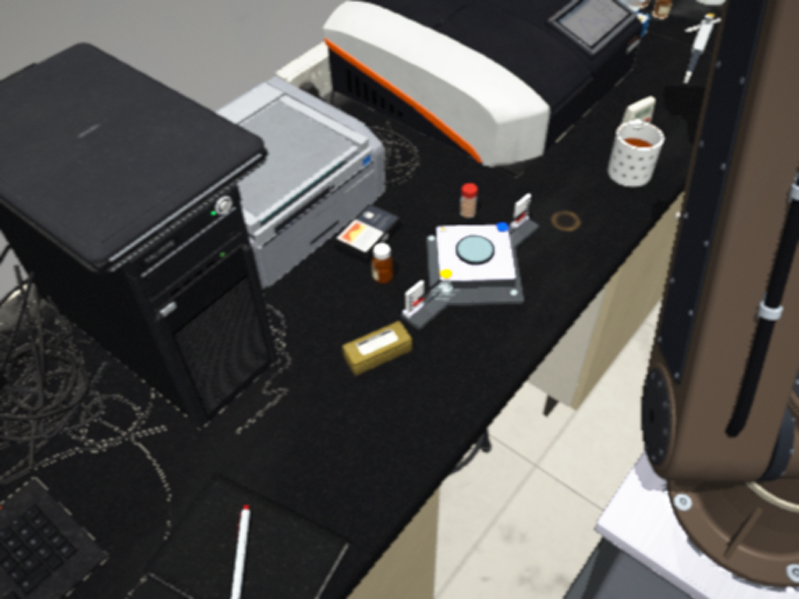

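View pics/top0.png

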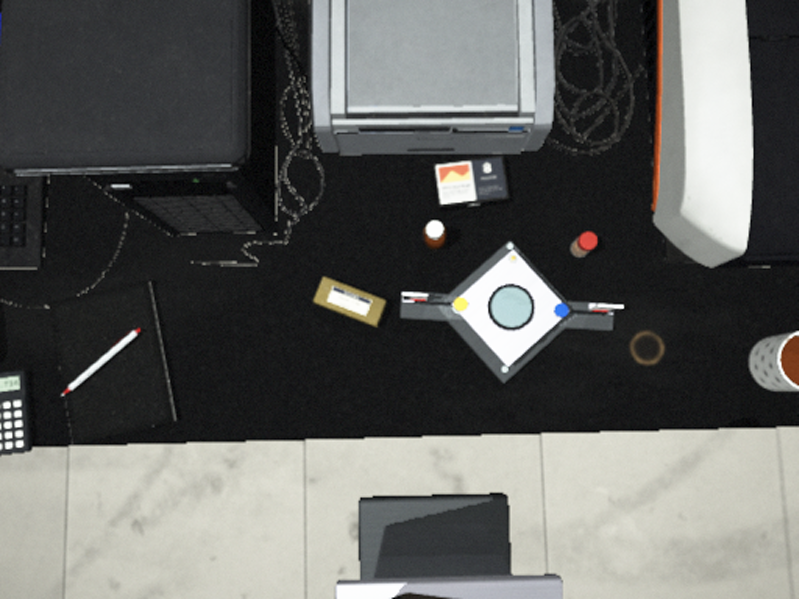

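Blue pad is at about (562,311) in the enlarged top view and yellow at (460,304). The mount sits between them, with the bottle and vial behind and the slide box on the left.

```bash
cat > h.py <<'E'
import numpy as np,cv2
from plant import ctrl
from scipy.spatial.transform import Rotation as R
def tcp():
    o=ctrl.get_obs();T=np.eye(4);T[:3,:3]=R.from_euler('xyz',o['orientation'],degrees=True).as_matrix();T[:3,3]=o['tool_pos'];return T
def cam(n):
    p=ctrl.camera_params(n)
    return p,(p['cam_to_world'] if n!='wrist' else tcp()@p['mount'])
def back(p,C,u,v,z):
    d=C[:3,:3]@np.array([(u-p['cx'])/p['fx'],-(v-p['cy'])/p['fy'],-1]);return C[:3,3]+d*(z-C[2,3])/d[2]
def proj(p,C,X):
    c=np.linalg.inv(C)@np.append(X,1);return np.array([p['cx']-p['fx']*c[0]/c[2],p['cy']+p['fy']*c[1]/c[2]])
def blob(im,name):
    h=cv2.cvtColor(im,cv2.COLOR_RGB2HSV);lo,hi=dict(blue=((105,180,120),(125,255,255)),yellow=((22,180,150),(32,255,255)))[name]
    n,l,s,c=cv2.connectedComponentsWithStats(cv2.inRange(h,lo,hi));return [(c[i].round(1),s[i,4]) for i in range(1,n) if s[i,4]>15]
E
python3 - <<'E'
from h import *
for n in("scene","top"):
    im=np.load(f"pics/{n}0.npy");p,C=cam(n);q={}
    for k in("blue","yellow"):
        for c,a in blob(im,k):print(n,k,c,a,back(p,C,*c,.058).round(4))
E
```

```text
scene blue [321.9 144.6] 34 [ 0.52   -0.1684  0.058 ]
scene yellow [285.3 174.9] 27 [ 0.532  -0.0249  0.058 ]
top blue [359.7 198.4] 52 [ 0.5209 -0.1657  0.058 ]
```

```bash
cat >> h.py <<'E'
def delta(pos,th=-4.8,tilt=0):
    x=np.array([-np.cos(np.radians(th)),-np.sin(np.radians(th)),0]);z=np.array([0,0,-1.]);y=np.cross(z,x)
    G=np.c_[x,y,z]@R.from_euler('y',-tilt,degrees=True).as_matrix();T=tcp()
    print('dpos',(T[:3,:3].T@(np.array(pos)-T[:3,3])*1e3).round(1),'ang',np.degrees(R.from_matrix(T[:3,:3].T@G).as_rotvec()).round(2))
E
python3 - <<'E'
from h import *
delta((.46,-.09,.165),tilt=26)
E
```

```text
dpos [-402.7  434.7   61.3] ang [  5.64 -25.63  24.05]
```

Request:
apply_moves --deltas '[{"fingers": 0, "delta_pos": [-40, 43, 6], "angular": [0.5, -2.5, 2.4]}, {"fingers": 0, "delta_pos": [-80, 86, 12], "angular": [1.1, -5, 4.8]}, {"fingers": 0, "delta_pos": [-120, 130, 18], "angular": [1.7, -7.7, 7.2]}, {"fingers": 0, "delta_pos": [-160, 173, 24], "angular": [2.3, -10.3, 9.6]}, {"fingers": 0, "delta_pos": [-200, 217, 30], "angular": [2.8, -12.8, 12]}, {"fingers": 0, "delta_pos": [-240, 260, 36], "angular": [3.4, -15.4, 14.4]}, {"fingers": 0, "delta_pos": [-280, 304, 42], "angular": [4, -18, 16.8]}, {"fingers": 0, "delta_pos": [-320, 347, 48], "angular": [4.5, -20.5, 19.2]}, {"fingers": 0, "delta_pos": [-360, 391, 54], "angular": [5.1, -23, 21.6]}, {"fingers": 0, "delta_pos": [-403, 435, 61], "angular": [5.64, -25.6, 24]}]'

```text
clock: 1.1
tool_pos: [0.4088, -0.2104, 0.1793]
orientation: [-179.2, 24.6, 176.5]
force: [0.5, -1.7, 0.6]
opening: 0.0131
gripper_force: 0.0
```

Run:
```python
from h import *
delta((.46,-.09,.165),tilt=26)
print(ctrl.get_obs()['tool_pos'],ctrl.get_obs()['clock'])
```

```text
dpos [-33.9 123.7  29.4] ang [-0.27 -1.42  1.2 ]
[ 0.40881562 -0.21036657  0.1792934 ] 1.1
```

Request:
apply_moves --deltas '[{"fingers": 0, "delta_pos": [-14, 45, 12], "angular": [0, 0, 0]}, {"fingers": 0, "delta_pos": [-26, 88, 22], "angular": [0, 0, 0]}, {"fingers": 0, "delta_pos": [-34, 115, 29], "angular": [0, 0, 0]}, {"fingers": 0, "delta_pos": [-34, 115, 29], "angular": [0, 0, 0]}, {"fingers": 0, "delta_pos": [-34, 115, 29], "angular": [0, 0, 0]}, {"fingers": 0, "delta_pos": [-34, 115, 29], "angular": [0, 0, 0]}]'

```text
clock: 1.7
tool_pos: [0.4584, -0.1012, 0.1648]
orientation: [-179.1, 24.4, 176.6]
force: [0.0, 0.7, 0.9]
opening: 0.0001
gripper_force: 0.0
```

Run:
```python
from h import *
p,C=cam('wrist');np.save('pics/C1.npy',C);im=ctrl.snapshot('wrist');np.save('pics/w1.npy',im)
cv2.imwrite('pics/w1.png',cv2.resize(im[:,:,::-1],None,fx=1.56,fy=1.56,interpolation=cv2.INTER_CUBIC))
print(C[:3,3],ctrl.get_obs()['tool_pos'])
for k in("blue","yellow"):
    for c,a in blob(im,k):print(k,c,a,back(p,C,*c,.058).round(4))
```

```text
[ 0.32609655 -0.08968766  0.27780512] [ 0.45854061 -0.10151904  0.16498913]
blue [187.8 202.9] 249 [ 0.5212 -0.165   0.058 ]
yellow [332.4 200.8] 20 [ 0.5258 -0.0302  0.058 ]
```

View pics/w1.png

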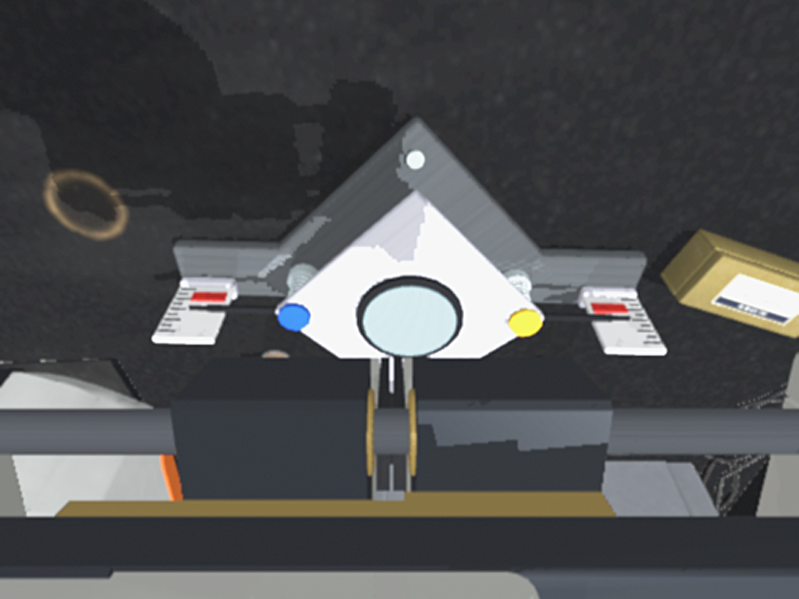

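The wrist image is upside down (robot side at the top). Both scales are visible, with red marks at about (210,297) for blue and (610,308) for yellow, and scale tops at rows 341 and 352. I'll measure them in a crop.

Run:
```python
from h import *
im=np.load('pics/w1.npy')
a=im[175:230,95:165];b=im[175:230,365:435]
cv2.imwrite('pics/w1c.png',cv2.resize(np.hstack([a,b])[:,:,::-1],None,fx=5.6,fy=5.6,interpolation=cv2.INTER_NEAREST))
h=cv2.cvtColor(im,cv2.COLOR_RGB2HSV);m=cv2.inRange(h,(0,150,120),(8,255,255))|cv2.inRange(h,(172,150,120),(180,255,255))
n,l,s,c=cv2.connectedComponentsWithStats(m);print([(s[i],c[i].round(1)) for i in range(1,n) if s[i,4]>10])
p=ctrl.camera_params('wrist');C=np.load('pics/C1.npy')
B=np.array([.5212,-.165]);Y=np.array([.530,-.0265]);ey=(Y-B)/np.linalg.norm(Y-B);ex=np.array([ey[1],-ey[0]]);O=(B+Y)/2
print(O,ex,np.linalg.norm(Y-B))
for s in(-1,1):
    for x in(0,.004,.008):
        print(s,x,[(z,proj(p,C,np.append(O+ex*x+ey*s*.135,z)).round(1).tolist()) for z in(.071,.05,.038,.026,.015)])
```

```text
[(array([123, 188,  22,   5,  90], dtype=int32), array([134.3, 189.7])), (array([380, 195,  22,   6, 101], dtype=int32), array([389.6, 197.3]))]
[ 0.5256  -0.09575] [ 0.99798756 -0.06341004] 0.13877928519775568
-1 0 [(0.071, [113.7, 211.9]), (0.05, [121.2, 196.8]), (0.038, [125.1, 188.8]), (0.026, [128.8, 181.3]), (0.015, [132.1, 174.8])]
-1 0.004 [(0.071, [114.9, 215.1]), (0.05, [122.3, 199.9]), (0.038, [126.2, 191.9]), (0.026, [129.8, 184.4]), (0.015, [133.0, 177.9])]
-1 0.008 [(0.071, [116.1, 218.2]), (0.05, [123.4, 203.0]), (0.038, [127.2, 195.0]), (0.026, [130.8, 187.4]), (0.015, [133.9, 180.8])]
1 0 [(0.071, [411.9, 214.2]), (0.05, [403.6, 198.8]), (0.038, [399.3, 190.7]), (0.026, [395.2, 183.1]), (0.015, [391.7, 176.4])]
1 0.004 [(0.071, [410.5, 217.4]), (0.05, [402.4, 201.9]), (0.038, [398.1, 193.8]), (0.026, [394.1, 186.1]), (0.015, [390.6, 179.5])]
1 0.008 [(0.071, [409.0, 220.5]), (0.05, [401.1, 205.0]), (0.038, [396.9, 196.9]), (0.026, [392.9, 189.2]), (0.015, [389.5, 182.5])]
```

View pics/w1c.png

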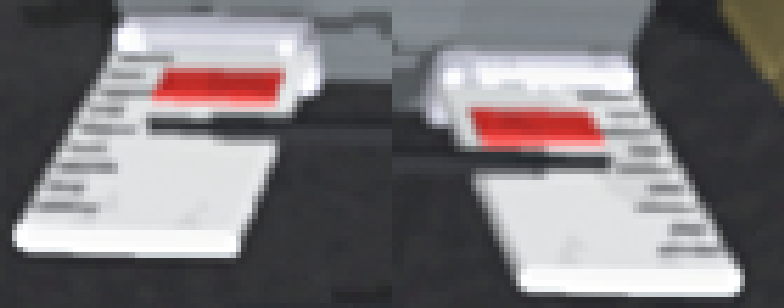

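Readings: the tip_a-to-mark drop is about 16.5 mm, so about 11.3 mm of pad travel. The tip_b drop is about 13.6 mm, so about 9.3 mm of travel. Both pointers come out at z≈50 mm as they should. Next I go above the blue pad.

Run:
```python
from h import *
delta((.521,-.166,.078))
```

```text
dpos [-24.4 -58.8 107.6] ang [-0.64 24.4   1.07]
```

Request:
apply_moves --deltas '[{"fingers": 0, "delta_pos": [-6, -20, 12], "angular": [-0.2, 8, 0.4]}, {"fingers": 0, "delta_pos": [-12, -40, 30], "angular": [-0.4, 16, 0.8]}, {"fingers": 0, "delta_pos": [-18, -59, 50], "angular": [-0.6, 24.4, 1.1]}, {"fingers": 0, "delta_pos": [-21, -59, 70], "angular": [-0.6, 24.4, 1.1]}, {"fingers": 0, "delta_pos": [-24, -59, 90], "angular": [-0.6, 24.4, 1.1]}, {"fingers": 0, "delta_pos": [-24, -59, 107], "angular": [-0.6, 24.4, 1.1]}, {"fingers": 0, "delta_pos": [-24, -59, 107], "angular": [-0.6, 24.4, 1.1]}, {"fingers": 0, "delta_pos": [-24, -59, 107], "angular": [-0.6, 24.4, 1.1]}, {"fingers": 0, "delta_pos": [-24, -59, 107], "angular": [-0.6, 24.4, 1.1]}]'

```text
clock: 2.65
tool_pos: [0.5207, -0.1658, 0.0794]
orientation: [-180.0, 0.1, 175.2]
force: [0.2, -0.1, 0.1]
opening: 0.0002
gripper_force: 0.0
```

```bash
cat > look.py <<'E'
from h import *
import sys
n=sys.argv[1];delta((float(sys.argv[2]),float(sys.argv[3]),float(sys.argv[4])))
p,C=cam('wrist');o=ctrl.get_obs();im=ctrl.snapshot('wrist');np.save(f'pics/{n}.npy',im);np.save(f'pics/{n}_C.npy',C)
cv2.imwrite(f'pics/{n}.png',cv2.resize(im[:,:,::-1],None,fx=1.56,fy=1.56,interpolation=cv2.INTER_CUBIC))
print(o['clock'],o['tool_pos'].round(4),o['orientation'].round(2),o['force'].round(2))
for k in("blue","yellow"):
    for c,a in blob(im,k):print(k,c,a,back(p,C,*c,.058).round(4))
E
python3 look.py a0 .521 -.166 .06
```

```text
dpos [-0.3 -0.2 19.4] ang [-0.02  0.09 -0.  ]
2.65 [ 0.5207 -0.1658  0.0794] [-1.7998e+02  9.0000e-02  1.7520e+02] [ 0.24 -0.13  0.11]
blue [249.9 223.2] 230 [ 0.5169 -0.1648  0.058 ]
yellow [478.6 232.3] 722 [ 0.5345 -0.0261  0.058 ]
```

View pics/a0.png

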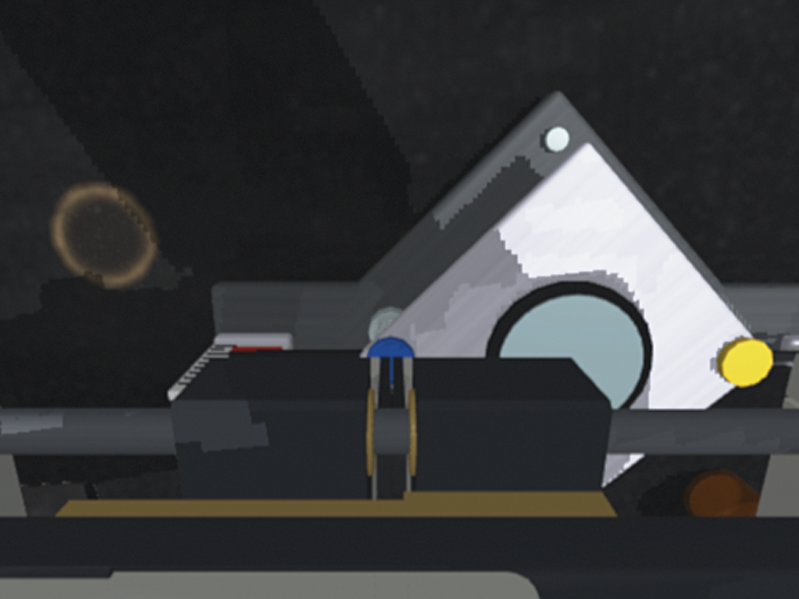

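The gripper hides the pointer here, and the fingertip is centred over the blue pad (half of it visible at (390,350)). I'll go by touch force and depth.

Request:
apply_moves --deltas '[{"fingers": 0, "delta_pos": [0, 0, 6], "angular": [0, 0, 0]}, {"fingers": 0, "delta_pos": [0, 0, 12], "angular": [0, 0, 0]}, {"fingers": 0, "delta_pos": [0, 0, 16], "angular": [0, 0, 0]}, {"fingers": 0, "delta_pos": [0, 0, 18], "angular": [0, 0, 0]}, {"fingers": 0, "delta_pos": [0, 0, 18], "angular": [0, 0, 0]}, {"fingers": 0, "delta_pos": [0, 0, 18], "angular": [0, 0, 0]}]'

```text
clock: 3.3
tool_pos: [0.5207, -0.1654, 0.0602]
orientation: [-180.0, -0.0, 175.2]
force: [-0.5, 0.1, 0.6]
opening: 0.0002
gripper_force: 0.0
```

Request:
apply_moves --deltas '[{"fingers": 0, "delta_pos": [0, 0, 1], "angular": [0, 0, 0]}, {"fingers": 0, "delta_pos": [0, 0, 2], "angular": [0, 0, 0]}, {"fingers": 0, "delta_pos": [0, 0, 2], "angular": [0, 0, 0]}, {"fingers": 0, "delta_pos": [0, 0, 2], "angular": [0, 0, 0]}]'

```text
clock: 3.7
tool_pos: [0.5207, -0.1654, 0.0584]
orientation: [-180.0, 0.0, 175.2]
force: [0.9, 0.5, -0.5]
opening: -0.0
gripper_force: 0.0
```

Request:
apply_moves --deltas '[{"fingers": 0, "delta_pos": [0, 0, 1], "angular": [0, 0, 0]}, {"fingers": 0, "delta_pos": [0, 0, 2], "angular": [0, 0, 0]}, {"fingers": 0, "delta_pos": [0, 0, 2], "angular": [0, 0, 0]}, {"fingers": 0, "delta_pos": [0, 0, 2], "angular": [0, 0, 0]}]'

```text
clock: 4.1
tool_pos: [0.5206, -0.1654, 0.0564]
orientation: [-180.0, 0.0, 175.2]
force: [-1.5, -0.5, 2.7]
opening: 0.0
gripper_force: 1.2
```

Request:
apply_moves --deltas '[{"fingers": 0, "delta_pos": [0, 0, 1.5], "angular": [0, 0, 0]}, {"fingers": 0, "delta_pos": [0, 0, 3], "angular": [0, 0, 0]}, {"fingers": 0, "delta_pos": [0, 0, 4.5], "angular": [0, 0, 0]}, {"fingers": 0, "delta_pos": [0, 0, 6], "angular": [0, 0, 0]}, {"fingers": 0, "delta_pos": [0, 0, 6], "angular": [0, 0, 0]}, {"fingers": 0, "delta_pos": [0, 0, 6], "angular": [0, 0, 0]}]'

```text
clock: 4.7
tool_pos: [0.5206, -0.1655, 0.0503]
orientation: [-180.0, -0.0, 175.2]
force: [-2.4, -1.5, 5.5]
opening: 0.0004
gripper_force: 2.6
```

Run:
```python
from h import *
f=[]
for i in range(4):
    im=ctrl.snapshot('scene');f.append(ctrl.get_obs()['force'])
print(np.mean(f,0),ctrl.get_obs()['tool_pos']);np.save('pics/s1.npy',im)
a=np.load('pics/scene0.npy')
def crop(im):return cv2.resize(im[115:170,300:355],None,fx=7,fy=7,interpolation=cv2.INTER_CUBIC)
cv2.imwrite('pics/s1.png',np.hstack([crop(a),crop(im)])[:,:,::-1])
p,C=cam('wrist');im=ctrl.snapshot('wrist');print(blob(im,'yellow'))
```

```text
[-2.2100216  -1.56270704  4.73655121] [ 0.52061204 -0.16551653  0.05038855]
[(array([499.8, 252.3]), np.int32(89))]
```

View pics/s1.png

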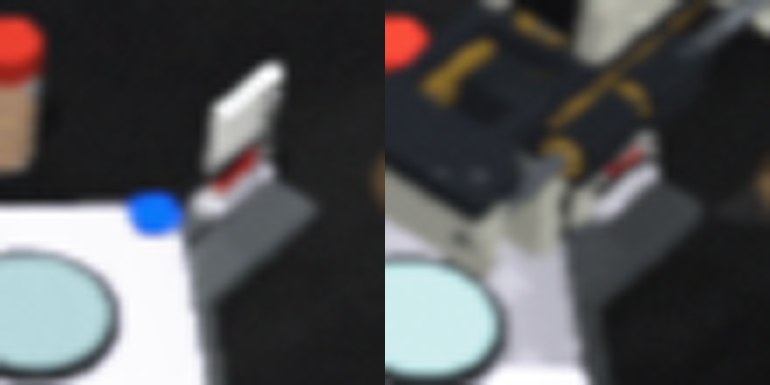

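Force against travel fits the spring model (4.7 N at 7.6 mm), and the mount has not moved. Next: press to z≈0.0467, hold, then release.

Request:
apply_moves --deltas '[{"fingers": 0, "delta_pos": [0, 0, 1.5], "angular": [0, 0, 0]}, {"fingers": 0, "delta_pos": [0, 0, 3], "angular": [0, 0, 0]}, {"fingers": 0, "delta_pos": [0, 0, 3.6], "angular": [0, 0, 0]}, {"fingers": 0, "delta_pos": [0, 0, 3.6], "angular": [0, 0, 0]}, {"fingers": 0, "delta_pos": [0, 0, 3.6], "angular": [0, 0, 0]}]'

```text
clock: 5.45
tool_pos: [0.5207, -0.1655, 0.0469]
orientation: [-179.9, 0.0, 175.2]
force: [-2.0, -2.5, 7.2]
opening: 0.0006
gripper_force: 3.4
```

Run:
```python
from h import *
f=[]
for i in range(4):
    im=ctrl.snapshot('scene');f.append(ctrl.get_obs()['force'])
print(np.mean(f,0),ctrl.get_obs()['tool_pos']);np.save('pics/s2.npy',im)
a=np.load('pics/s1.npy')
def crop(im):return cv2.resize(im[125:155,315:345],None,fx=13,fy=13,interpolation=cv2.INTER_CUBIC)
cv2.imwrite('pics/s2.png',np.hstack([crop(a),crop(im)])[:,:,::-1])
```

```text
[-2.42007165 -1.59850243  6.66069276] [ 0.52075718 -0.16553447  0.04700297]
```

View pics/s2.png

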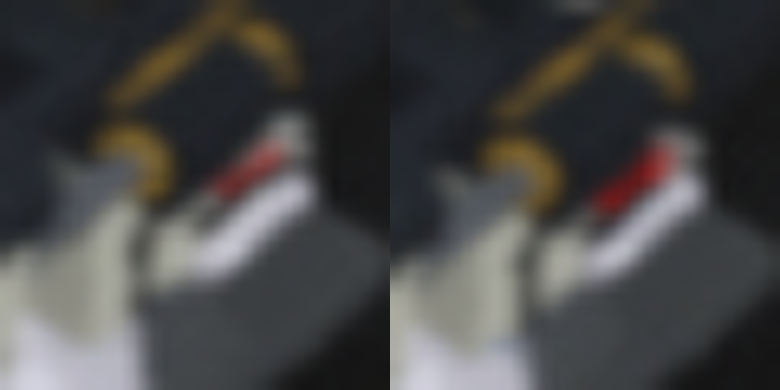

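The wrist measurement agrees with this view: the pointer now sits across the blue scale's mark once parallax is allowed for. Now hold for about 1.2 s, then release.

Request:
apply_moves --deltas '[{"fingers": 0, "delta_pos": [0, 0, 0.3], "angular": [0, 0, 0]}, {"fingers": 0, "delta_pos": [0, 0, 0.3], "angular": [0, 0, 0]}, {"fingers": 0, "delta_pos": [0, 0, 0.3], "angular": [0, 0, 0]}, {"fingers": 0, "delta_pos": [0, 0, 0.3], "angular": [0, 0, 0]}, {"fingers": 0, "delta_pos": [0, 0, 0.3], "angular": [0, 0, 0]}, {"fingers": 0, "delta_pos": [0, 0, 0.3], "angular": [0, 0, 0]}, {"fingers": 0, "delta_pos": [0, 0, 0.3], "angular": [0, 0, 0]}, {"fingers": 0, "delta_pos": [0, 0, 0.3], "angular": [0, 0, 0]}, {"fingers": 0, "delta_pos": [0, 0, 0.3], "angular": [0, 0, 0]}, {"fingers": 0, "delta_pos": [0, 0, 0.3], "angular": [0, 0, 0]}]'

```text
clock: 6.65
tool_pos: [0.5207, -0.1656, 0.0467]
orientation: [-179.9, 0.0, 175.2]
force: [-2.7, -1.7, 6.2]
opening: 0.0008
gripper_force: 3.4
```

Request:
apply_moves --deltas '[{"fingers": 0, "delta_pos": [0, 0, 0], "angular": [0, 0, 0]}, {"fingers": 0, "delta_pos": [0, 0, 0], "angular": [0, 0, 0]}, {"fingers": 0, "delta_pos": [0, 0, -3], "angular": [0, 0, 0]}, {"fingers": 0, "delta_pos": [0, 0, -7], "angular": [0, 0, 0]}, {"fingers": 0, "delta_pos": [0, 0, -11], "angular": [0, 0, 0]}, {"fingers": 0, "delta_pos": [0, 0, -15], "angular": [0, 0, 0]}, {"fingers": 0, "delta_pos": [0, 0, -30], "angular": [0, 0, 0]}, {"fingers": 0, "delta_pos": [0, 0, -50], "angular": [0, 0, 0]}, {"fingers": 0, "delta_pos": [0, 0, -50], "angular": [0, 0, 0]}, {"fingers": 0, "delta_pos": [0, 0, -50], "angular": [0, 0, 0]}]'

```text
clock: 7.65
tool_pos: [0.521, -0.1651, 0.0967]
orientation: [-180.0, 0.1, 175.2]
force: [0.1, 0.2, 0.2]
opening: 0.0002
gripper_force: 0.0
```

```bash
python3 look.py b0 .5327 -.0262 .078
```

```text
dpos [-1.000e-01  1.394e+02  1.860e+01] ang [-0.    0.07  0.02]
7.65 [ 0.521  -0.1651  0.0967] [-1.8000e+02  7.0000e-02  1.7522e+02] [0.12 0.24 0.21]
blue [249.  218.5] 468 [ 0.5206 -0.165   0.058 ]
yellow [459.6 222.6] 550 [ 0.5351 -0.0259  0.058 ]
```

View pics/b0.png

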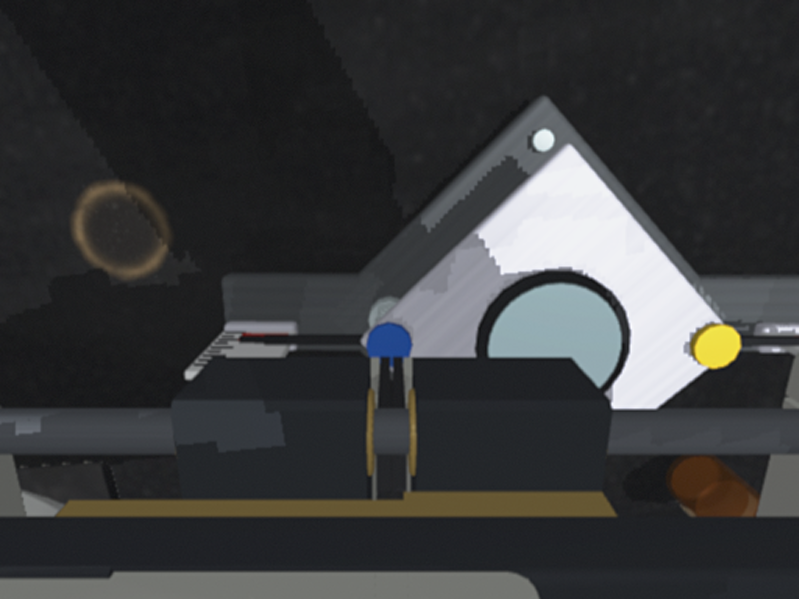

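The blue corner has sprung back: its pointer is at rest again and its pad is back at z=58 mm. Moving over to the yellow pad.

Request:
apply_moves --deltas '[{"fingers": 0, "delta_pos": [0, 40, 0], "angular": [0, 0, 0]}, {"fingers": 0, "delta_pos": [0, 80, 0], "angular": [0, 0, 0]}, {"fingers": 0, "delta_pos": [-1, 120, 0], "angular": [0, 0, 0]}, {"fingers": 0, "delta_pos": [-1, 139, 0], "angular": [0, 0, 0]}, {"fingers": 0, "delta_pos": [-1, 139, 12], "angular": [0, 0, 0]}, {"fingers": 0, "delta_pos": [-1, 139, 24], "angular": [0, 0, 0]}, {"fingers": 0, "delta_pos": [-1, 139, 33], "angular": [0, 0, 0]}, {"fingers": 0, "delta_pos": [-1, 139, 36], "angular": [0, 0, 0]}, {"fingers": 0, "delta_pos": [-1, 139, 36], "angular": [0, 0, 0]}, {"fingers": 0, "delta_pos": [-1, 139, 36], "angular": [0, 0, 0]}]'

```text
clock: 8.7
tool_pos: [0.5333, -0.0275, 0.0603]
orientation: [-180.0, 0.0, 175.2]
force: [-0.2, -0.8, 1.1]
opening: 0.0004
gripper_force: 0.0
```

Request:
apply_moves --deltas '[{"fingers": 0, "delta_pos": [0, 0, 1.5], "angular": [0, 0, 0]}, {"fingers": 0, "delta_pos": [0, 0, 3], "angular": [0, 0, 0]}, {"fingers": 0, "delta_pos": [0, 0, 4.5], "angular": [0, 0, 0]}, {"fingers": 0, "delta_pos": [0, 0, 6], "angular": [0, 0, 0]}, {"fingers": 0, "delta_pos": [0, 0, 6], "angular": [0, 0, 0]}, {"fingers": 0, "delta_pos": [0, 0, 6], "angular": [0, 0, 0]}]'

```text
clock: 9.3
tool_pos: [0.5335, -0.0269, 0.0545]
orientation: [-180.0, 0.0, 175.2]
force: [-0.1, 0.5, 3.6]
opening: 0.0005
gripper_force: 1.6
```

Request:
apply_moves --deltas '[{"fingers": 0, "delta_pos": [0, 0, 1.5], "angular": [0, 0, 0]}, {"fingers": 0, "delta_pos": [0, 0, 3], "angular": [0, 0, 0]}, {"fingers": 0, "delta_pos": [0, 0, 4.5], "angular": [0, 0, 0]}, {"fingers": 0, "delta_pos": [0, 0, 5.8], "angular": [0, 0, 0]}, {"fingers": 0, "delta_pos": [0, 0, 5.8], "angular": [0, 0, 0]}, {"fingers": 0, "delta_pos": [0, 0, 5.8], "angular": [0, 0, 0]}, {"fingers": 0, "delta_pos": [0, 0, 5.8], "angular": [0, 0, 0]}]'

```text
clock: 10.0
tool_pos: [0.5335, -0.0268, 0.0487]
orientation: [-180.0, 0.0, 175.2]
force: [-2.0, 0.1, 5.7]
opening: 0.0005
gripper_force: 3.0
```

Run:
```python
from h import *
im=ctrl.snapshot('scene');np.save('pics/s3.npy',im);o=ctrl.get_obs();print(o['tool_pos'],o['force'])
a=np.load('pics/scene0.npy')
def crop(im):return cv2.resize(im[172:212,252:292],None,fx=10,fy=10,interpolation=cv2.INTER_CUBIC)
cv2.imwrite('pics/s3.png',np.hstack([crop(a),crop(im)])[:,:,::-1])
```

```text
[ 0.53343455 -0.02685223  0.04865425] [-1.62167352  0.84050157  5.65133469]
```

View pics/s3.png

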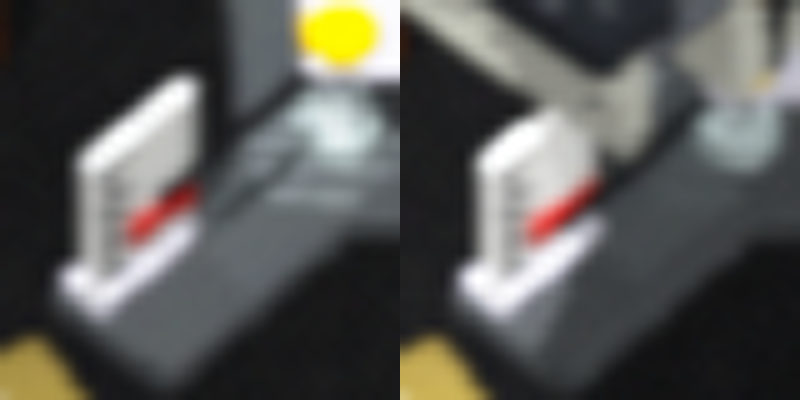

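The scene view shows the mount unmoved, with the yellow pointer at the lower edge of the red mark, as parallax predicts for a tip at mark height. Hold, then release.

Request:
apply_moves --deltas '[{"fingers": 0, "delta_pos": [0, 0, 0], "angular": [0, 0, 0]}, {"fingers": 0, "delta_pos": [0, 0, 0], "angular": [0, 0, 0]}, {"fingers": 0, "delta_pos": [0, 0, 0], "angular": [0, 0, 0]}, {"fingers": 0, "delta_pos": [0, 0, 0], "angular": [0, 0, 0]}, {"fingers": 0, "delta_pos": [0, 0, 0], "angular": [0, 0, 0]}, {"fingers": 0, "delta_pos": [0, 0, 0], "angular": [0, 0, 0]}, {"fingers": 0, "delta_pos": [0, 0, 0], "angular": [0, 0, 0]}, {"fingers": 0, "delta_pos": [0, 0, 0], "angular": [0, 0, 0]}, {"fingers": 0, "delta_pos": [0, 0, 0], "angular": [0, 0, 0]}, {"fingers": 0, "delta_pos": [0, 0, 0], "angular": [0, 0, 0]}]'

```text
clock: 11.05
tool_pos: [0.5335, -0.0268, 0.0487]
orientation: [-180.0, 0.0, 175.2]
force: [-1.5, 0.7, 5.6]
opening: 0.0004
gripper_force: 3.0
```

Request:
apply_moves --deltas '[{"fingers": 0, "delta_pos": [0, 0, 0], "angular": [0, 0, 0]}, {"fingers": 0, "delta_pos": [0, 0, -3], "angular": [0, 0, 0]}, {"fingers": 0, "delta_pos": [0, 0, -7], "angular": [0, 0, 0]}, {"fingers": 0, "delta_pos": [0, 0, -11], "angular": [0, 0, 0]}, {"fingers": 0, "delta_pos": [0, 0, -15], "angular": [0, 0, 0]}, {"fingers": 0, "delta_pos": [0, 0, -40], "angular": [0, 0, 0]}, {"fingers": 0, "delta_pos": [0, 0, -80], "angular": [0, 0, 0]}, {"fingers": 0, "delta_pos": [0, 0, -100], "angular": [0, 0, 0]}, {"fingers": 0, "delta_pos": [0, 0, -100], "angular": [0, 0, 0]}, {"fingers": 0, "delta_pos": [0, 0, -100], "angular": [0, 0, 0]}]'

```text
clock: 12.05
tool_pos: [0.5329, -0.0268, 0.1486]
orientation: [-180.0, 0.0, 175.2]
force: [-0.7, 0.3, -0.1]
opening: 0.0002
gripper_force: 0.0
```

```bash
python3 look.py c0 .53 -.026 .15 && python3 -c "
from plant import ctrl
print(ctrl.close_job())"
```

```text
dpos [ 3.   0.6 -1.4] ang [-0.    0.02  0.01]
12.05 [ 0.5329 -0.0268  0.1486] [-1.8000e+02  2.0000e-02  1.7521e+02] [-0.74  0.29 -0.08]
blue [ 81.1 197.8] 405 [ 0.5225 -0.1643  0.058 ]
yellow [242.9 197.7] 30 [ 0.5335 -0.0321  0.058 ]
yellow [257.7 196.1] 35 [ 0.5331 -0.0198  0.058 ]
the job is handed in; nothing more can be done
None
```

I pressed the blue pad and then the yellow one to their estimated red marks, held each for over a second and let go. The job is handed in at about 12 s, but no verdict came back and the gripper hid the blue pointer during its press, so its position rests on the measured travel (about 11.3 mm) and force.

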